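# Prop the tilting test board on the thick block

### The arm

A 6-joint arm with a two-finger parallel gripper is mounted at the origin on a cart in front of the work surface, level with it; the furniture and walls round the work are solid. World frame = base frame: x ahead of the robot, y to its left, z up, the work surface at z = 0. Lengths are in m, angles in degrees, forces in N, time in s.
With the tool pointing down it reaches from about 0.35 to 0.875 m from the base axis. Payload 4.2 kg.
Tool frame: the origin (TCP) lies midway between the tips of the shut fingers; the grasp point (between the pads) lies 19 mm behind it; z points along the fingers, y is the direction in which the jaws open and shut (so a half turn about z gives the same grasp; the last joint's range is limited). The gripper opens to 87 mm and grips with 3 to 60 N. Pads are 19 mm wide; open, the fingers measure 117 mm over their backs; the gripper's body (75 mm by 190 mm) begins 51 mm behind the grasp point.
Start: joints at [78.53, 22.042, 0.453, 0, -68.411, -14.817], TCP at [0.277, 0.56, 0.223] pointing down, gripper open.
Joint ranges: [-179.83, 179.83], [-69.29, 118.12], [-61.27, 80.66], [-181.25, 117.63], [-171.15, -9.14], [-177.46, 177.46]. Speed limits (degrees/s): [159.86, 159.86, 180, 180, 180, 180].

### API

Orientations are given as a 3x3 rotation matrix whose columns are the frame's x, y, z axes.
In Python, from station import r gives the robot as it stands.
- The arm moves only by the tool play_rows, never from a script. Its argument "commands" is a list that holds one entry, the list of rows, each a list of 7 numbers: the shift along the world's x, y, z in m, then the turn, a rotation vector about the world's x, y, z in rad, then the closure, from 0 (fully open) to 1 (shut). A call has 1 to 5 rows; each row is the pose to reach, as a shift and turn from the pose commanded when the call began; what a row does not reach only later rows make up. A row lasts 1/10 s, in which the tool goes at most 50 mm and 8.59 degrees, less where a joint would pass 70% of its speed; a pose out of reach is approached as far as the arm can. A call with a gripper value outside its range is refused whole. The fingers move at their own pace and stop on an object; the grip force is fixed at half the most. Time passes only in rows, so rows that repeat a pose let the fingers close. It gives the time, the measured TCP pose, the force and the opening at its end, in the units of the state.
- r.sense(): the state, without advancing time (a new reading comes with each control period).
- r.capture(name): name is "scene" or "side" or "wrist"; returns a dict with "image" (384x512x3 uint8, red, green, blue), "range_z" (384x512 float32, m along the optical axis (not along the pixel's ray), 0 where there is no reading), "intrinsics" (3x3 intrinsics, pixels), "extrinsics" (4x4, takes a point from camera to world coordinates); the wrist camera has in their place "mount" (4x4, takes a point from camera to tool coordinates, whose origin is the TCP and whose axes are the flange's). Camera axes: x right, y up, looking along -z (the intrinsics and any distortion apply to the point x, -y, -z); pixel columns grow to the right and rows downward; lengths in m; the calibration is good to about 2 mm. A picture is of the moment at which its call begins: read the wrist's pose just before it.
- r.finish_job(): hands the job in, once; it reports no verdict.
The state is a dict: "time_s": time; "joints": joint angles; "joint_velocities": joint speeds; "effort": joint torques, N m; "tcp_pos": TCP position; "ee_rot": TCP orientation; "wrist_force": force on the tool from outside, world axes, zero at the start; "moment": the same for the moment, N m; "gripper_width": opening from 0.0 (shut) to 1.0 (fully open).
Only numpy, scipy, OpenCV 4.12 (cv2) and the standard library are available. Lean on these libraries where they do the work, as an engineer would, in place of code of your own. Each camera call takes 0.05 s, during which the arm holds its last target. There are 200 camera calls.

### The job

First take the jar that stands in front of the tilting board's foot, partly under the raised board, and stand it upright on free bench, well clear of the board. Then push the thicker of the two square blocks under the raised board until its back face lies flat against the front of the metal foot, centred under the board and square to it, and gently press the board down until the bar on its underside rests on the block. Leave the thinner block and the other things on the bench where they are.

Things in the scene. Friction and masses are not known exactly. Their poses are not given: they have to be found in the camera images.
- stand: Foot of the tilting board, fixed. Origin on the bench, where the centre of the thick block's underside must come to lie (home). x points level into the stand (to the robot's right, within 0.15 rad); the open front looks to the robot's left (-x of the stand). z up. Aluminium plate 115 x 150 x 18 mm; its front face (the stop) is at x = +50 mm. Hinge axis along y at x = +130, z = 40 mm, in cheeks 32 mm long, 51 mm high at y = +-62 mm.
- board (a joint): Angle (rad) of the hinged plywood board: 0 level, positive as its free front edge (towards -x of the stand) rises; travel 0 to 0.7. Starts at 0.50 to 0.65. The hinge is stiff by friction: the board stays where it is left; 2 to 4 N at the free edge press it down. With its bar resting on the thick block it reads about 0.235 (on the thin block about 0.10).
- board_front (a point): Point on the board's top face, mid-width, 225 mm from the hinge axis, 25 mm from the free front edge: press here. Board: 250 mm long from the hinge axis, 150 mm wide, 10 mm thick; its top is 20 mm above the plane of the hinge axis. An 8 x 8 mm strip runs along the top of the free edge. The point's x axis lies along the board (to the hinge), z normal to it.
- board_bar (a point): Lowest point, mid-width, of the 12 mm round steel bar that runs across the underside of the board, 150 mm from the hinge axis, 10 mm below its plane; the board's underside is 10 mm above that plane. This bar rests on the block at the end.
- thick_block: The thicker firebrick block, 100 x 100 mm and 65 mm high, cream, about 0.4 kg, edges rounded 4 mm; origin at the centre of its underside, x and y along its sides. Stands beside the lane that leads to the board's open front, on the near or the far side. Its axes x and y start within 0.25 rad of the stand's.
- thin_block: The thinner block, 100 x 100 mm and 45 mm high, otherwise alike; origin at the centre of its underside. On the other side of the lane. To be left where it is.
- jar: Closed round jar with a dark cap, 52 mm diameter (cap 49 mm, from 56 mm up), 70 mm high, 0.13 kg, upright in front of the stand's foot, under or close to the raised board. Origin at the centre of its underside.
- test_tile: Bystander: glazed test tile with an upright, foot 73 x 57 mm, 82 mm high, on the far side of the stand's foot. Origin at the centre of the underside.
- cup: Bystander: clear plastic cup 78 mm diameter, 85 mm high, on the far side of the board. Origin at the centre of the underside.
- tape_roll: Bystander: roll of masking tape lying flat, 101 mm diameter, 24 mm high. Origin at the centre of the underside.
- wood_rib: Bystander: flat wooden rib 48 x 104 x 8 mm lying flat to the left of the two blocks. Origin at the centre of the underside.
- tub: Fixed white tub with lid, back right: 327 mm along y, 217 mm along x, 130 mm high. Origin at the centre of the underside. A fixed weighing scale covers about x 0.20 to 0.43, y 0.02 to -0.17 near the robot, under 80 mm high.
Things that resemble listed ones, but are neither listed nor needed, are in the scene too. What is shaped like the jar but turquoise or yellow is not meant.

How it is judged:
By the outcome, as a careful person would: the job done as asked, in the order asked, and still so for the second after the job is handed in, with the robot touching nothing.
It also fails if it takes over 72 s, if anything falls off the work surface, if the arm or the gripper's body presses on something with over 40 N, if the wrist force passes 120 N, or if a joint passes its speed limit or range.

## Working session

There is one attempt and no reset: what is moved stays moved. The work goes in short steps, Python scripts to look and compute and a tool call to move; the robot and the scene stay as the last step left them, time stands still between calls to the robot, and variables do not carry over. Pictures are saved under pics/ and viewed, about 8 in all and at most 12, crops included, and the job is handed in when it is done.

Besides the shell and the picture viewer there is one more tool, called after "Request:" by a JSON object that holds its "api" and its "payload", one argument or row to a line. play_rows: Moves the arm, as the interface text tells. Its arguments: {"type":"object","properties":{"commands":{"type":"array","items":{"type":"array","items":{"type":"array","items":{"type":"number"}}}}},"required":["commands"]}

```bash
mkdir -p pics
cat > h.py <<'E'
import numpy as np, cv2
from station import r
def cap(n):
    s=r.sense(); c=r.capture(n)
    if 'extrinsics' in c: T=np.array(c['extrinsics'])
    else:
        W=np.eye(4); W[:3,:3]=np.array(s['ee_rot']); W[:3,3]=s['tcp_pos']; T=W@np.array(c['mount'])
    c['T']=T; K=np.array(c['intrinsics']); z=c['range_z']
    v,u=np.mgrid[:z.shape[0],:z.shape[1]]
    p=np.stack([(u-K[0,2])/K[0,0]*z,-(v-K[1,2])/K[1,1]*z,-z],-1)
    P=p@T[:3,:3].T+T[:3,3]; P[z==0]=np.nan; c['P']=P
    return c
def save(c,f,box=None,s=1.5):
    im=c['image'][:,:,::-1]
    if box: a,b,d,e=box; im=im[b:e,a:d]
    cv2.imwrite('pics/'+f,cv2.resize(im,None,fx=s,fy=s,interpolation=cv2.INTER_CUBIC))
E
python3 - <<'E'
from h import *
for n in ['scene','side']:
    c=cap(n); save(c,n+'0.png'); np.savez(n+'0.npz',P=c['P'],im=c['image'],T=c['T'],K=c['intrinsics']); print(n,c['T'].round(3).tolist(),c['intrinsics'])
print(r.sense())
E
```

```text
scene [[-0.975, 0.184, -0.121, 0.317], [-0.22, -0.774, 0.593, 0.896], [0.015, 0.606, 0.796, 1.28], [0.0, 0.0, 0.0, 1.0]] [[407.78508996   0.         247.78379002]
 [  0.         407.78508996 196.31683561]
 [  0.           0.           1.        ]]
side [[-0.993, 0.086, -0.083, 0.386], [-0.119, -0.646, 0.754, 1.123], [0.011, 0.759, 0.651, 1.051], [0.0, 0.0, 0.0, 1.0]] [[395.40380576   0.         253.28456922]
 [  0.         395.40380576 190.54240317]
 [  0.           0.           1.        ]]
{'time_s': 0.1, 'joints': array([ 7.85302016e+01,  2.20880737e+01,  3.86173683e-01, -2.43721298e-02,
       -6.84116972e+01, -1.48158521e+01]), 'joint_velocities': array([ 0.03069016, -0.15411424,  0.23231124,  0.12375365,  0.01835789,
       -0.00282256]), 'effort': array([-3.59385012e-04, -3.91690671e+01,  1.87933463e+01,  4.23186690e+00,
        1.34119522e-02, -7.93192362e-05]), 'tcp_pos': array([0.27653458, 0.55988211, 0.22154354]), 'ee_rot': array([[ 8.96527922e-01, -4.42986539e-01, -7.81880731e-04],
       [-4.42987212e-01, -8.96525992e-01, -1.86436581e-03],
       [ 1.24912560e-04,  2.01781917e-03, -9.99997956e-01]]), 'wrist_force': array([-0.50860042, -0.26506483,  0.45164932]), 'moment': array([-0.05564267, -0.02587638,  0.00269647]), 'gripper_width': 0.9999191881728144}
```

View pics/scene0.png

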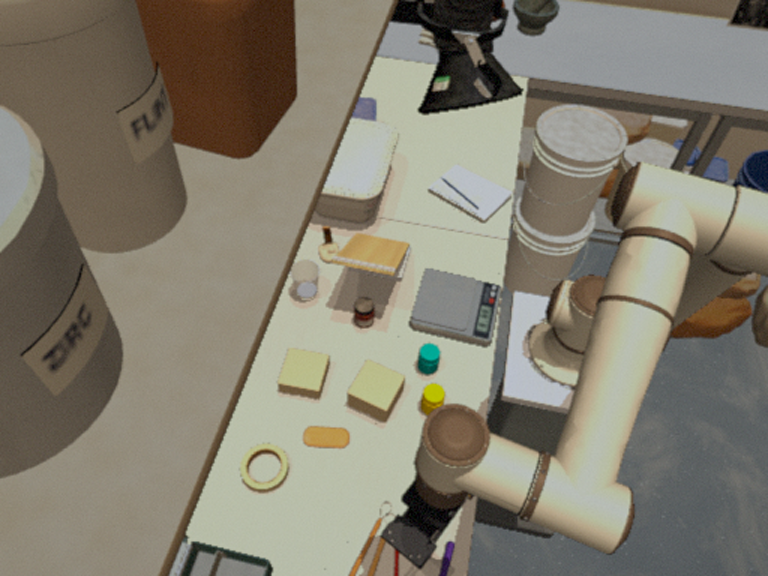

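View pics/side0.png

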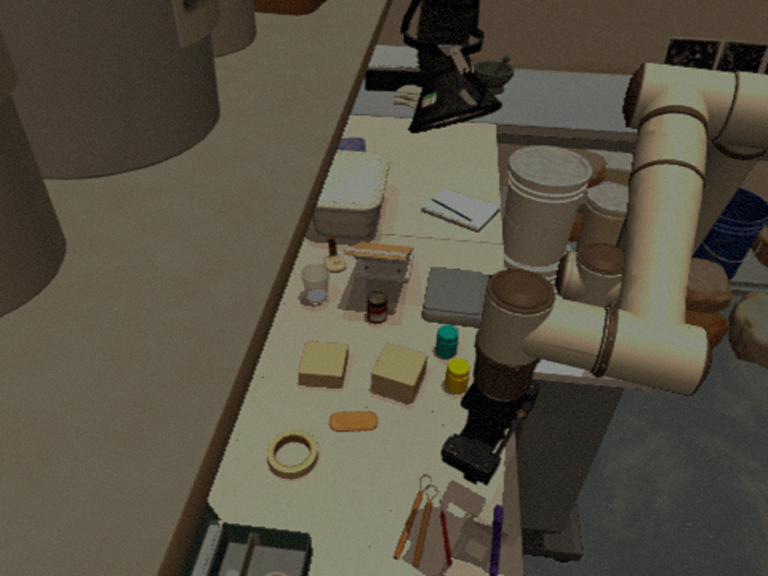

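The jar with the dark cap is at (364,312) in the scene view; turquoise (429,358) and yellow (433,398) are decoys. The two blocks are at (304,371), which looks thinner, and (376,390), which looks thicker. The depth should confirm that.

Run:
```python
import numpy as np,cv2
for n,boxes in [('scene',dict(blkFar=(180,226,225,268),blkNear=(227,236,275,282),jar=(232,192,254,222),board=(215,150,280,195),turq=(276,226,296,252),tile=(208,150,228,178),cup=(190,170,216,202))),('side',dict(blkFar=(195,222,236,262),blkNear=(244,226,288,270),jar=(242,190,262,218),board=(220,155,280,215)))]:
    d=np.load(n+'0.npz');P=d['P']
    for k,(a,b,c,e) in boxes.items():
        Q=P[b:e,a:c].reshape(-1,3);Q=Q[~np.isnan(Q[:,0])]
        Q=Q[Q[:,2]>.015]
        print(n,k,'z pct',np.percentile(Q[:,2],[5,50,80,95]).round(3), 'n',len(Q))
        if 'blk' in k:
            zt=np.percentile(Q[:,2],80); t=Q[abs(Q[:,2]-zt)<.006]
            rc=cv2.minAreaRect((t[:,:2]*1000).astype(np.float32)); print('   top',rc, t[:,2].mean())
        if k in('jar','turq','cup'):
            zt=np.percentile(Q[:,2],90);t=Q[Q[:,2]>zt-.008];print('   ',t.min(0),t.max(0),t.mean(0))
        if k=='board':
            t=Q[Q[:,2]>.11]
            for i in range(5):
                m=t.mean(0);nv=np.linalg.svd(t-m,full_matrices=False)[2][2]
                t=t[abs((t-m)@nv)<.006]
            nv*=np.sign(nv[2]); print('   plane',m,nv,'tilt',np.arccos(nv[2]),'dir',np.degrees(np.arctan2(nv[1],nv[0])),len(t))
            rc=cv2.minAreaRect((t[:,:2]*1000).astype(np.float32));print(rc,cv2.boxPoints(rc).round()); print(t.min(0),t.max(0))
    im=d['im'][:,:,::-1]
    cr=im[140:290,170:310] if n=='scene' else im[145:285,180:320]
    cv2.imwrite('pics/%scrop.png'%n,cv2.resize(cr,None,fx=4,fy=4,interpolation=cv2.INTER_CUBIC))
```

```text
scene blkFar z pct [0.023 0.044 0.046 0.049] n 843
   top ((613.9714965820312, 222.1136016845703), (99.37579345703125, 102.14690399169922), 1.1263542175292969) 0.044869956061531505
scene blkNear z pct [0.024 0.064 0.067 0.069] n 998
   top ((439.2270202636719, 235.18771362304688), (101.62265014648438, 100.01353454589844), 76.22349548339844) 0.06496181378781468
scene jar z pct [0.018 0.064 0.07  0.072] n 229
    [0.4921923  0.00216278 0.06358253] [0.538885   0.05425412 0.07740886] [0.51594864 0.02944361 0.06939939]
scene board z pct [0.018 0.123 0.176 0.19 ] n 1117
   plane [ 0.52192177 -0.05381264  0.15191812] [-0.01754613 -0.51296819  0.85822827] tilt 0.5389885371699382 dir -91.95904387402324 558
((523.32177734375, -57.54658508300781), (138.88446044921875, 150.31419372558594), 88.27444458007812) [[ 446. -125.]
 [ 596. -129.]
 [ 601.   10.]
 [ 450.   14.]]
[ 0.44688638 -0.12573041  0.11023307] [0.60013382 0.01223393 0.1927936 ]
scene turq z pct [0.023 0.066 0.07  0.073] n 246
    [0.31354586 0.10329367 0.06411809] [0.36055969 0.15064383 0.07616056] [0.33677914 0.12633733 0.06961702]

[... 433 characters left out ...]
000
   top ((438.3101806640625, 236.5724334716797), (104.14176940917969, 101.19061279296875), 75.58245849609375) 0.06492091977562911
side jar z pct [0.019 0.058 0.07  0.072] n 232
    [0.4918741  0.00651519 0.06433627] [0.5384523  0.05748693 0.07551282] [0.51495007 0.03296328 0.06937901]
side board z pct [0.016 0.062 0.141 0.188] n 1152
   plane [0.51997795 0.00246105 0.1828963 ] [-0.0027201  -0.53601296  0.84420537] tilt 0.5657153530382114 dir -90.29075543349748 137
((511.1686096191406, 0.1382598876953125), (162.67727661132812, 63.25667190551758), 21.719463348388672) [[424.  -1.]
 [447. -59.]
 [598.   1.]
 [575.  60.]]
[ 0.44728151 -0.05927654  0.13979445] [0.59649433 0.01229602 0.18993889]
```

View pics/scenecrop.png

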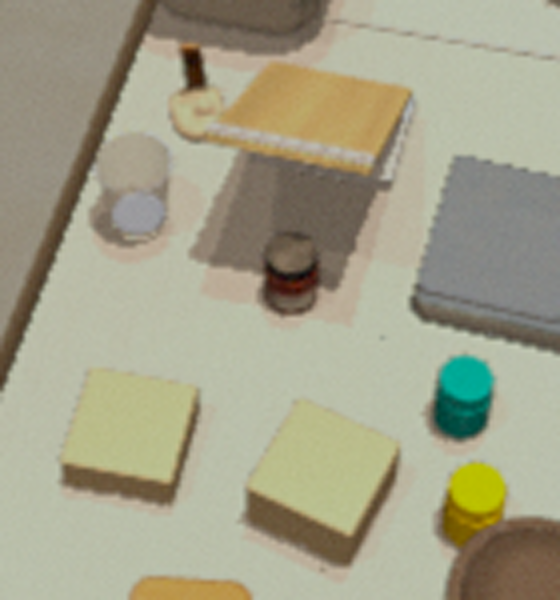

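Crop: the dark-capped jar at (290,270) matches the description. The turquoise and yellow ones are excluded. Thick block is the near one (top at 65 mm, centre ≈ (0.439, 0.236)); the far one is 45 mm. Next I'll look up a free spot for the jar.

Run:
```python
import numpy as np
d=np.load('scene0.npz');P=d['P']
for k,(u,v) in dict(yellow=(433,390),rib=(327,437),ribL=(304,436),ribR=(350,438),tapeR=(289,467),tapeB=(262,490),cup=(306,290),free1=(355,460),free2=(330,475),tool=(385,508),edge=(225,400),between=(345,345)).items():
    print(k,P[int(v/1.5),int(u/1.5)].round(3))
```

```text
yellow [nan nan nan]
rib [0.521 0.356 0.006]
ribL [0.574 0.365 0.008]
ribR [ 0.473  0.345 -0.002]
tapeR [ 0.587  0.438 -0.003]
tapeB [0.622 0.505 0.018]
cup [ 0.673 -0.003  0.043]
free1 [ 0.451  0.39  -0.001]
free2 [ 0.494  0.434 -0.002]
tool [0.366 0.479 0.003]
edge [0.474 0.699 0.844]
between [ 0.543  0.109 -0.003]
```

Request:
{"api": "play_rows", "payload": {
  "commands": [
    [[0.05, -0.05, 0.03, 0, 0, 0, 0], [0.1, -0.09, 0.03, 0, 0, 0.1, 0], [0.14, -0.14, 0.03, 0, 0, 0.2, 0], [0.18, -0.19, 0.03, 0, 0, 0.3, 0], [0.22, -0.24, 0.03, 0, 0, 0.4, 0]]
  ]
}}

```text
time_s: 0.6
tcp_pos: [0.4462, 0.3808, 0.2515]
ee_rot: [[0.999, -0.054, -0.0], [-0.054, -0.999, -0.0], [-0.0, 0.0, -1.0]]
wrist_force: [0.4, 0.1, -0.3]
gripper_width: 1.004
```

Run:
```python
from h import *
c=cap('wrist');print(np.array(c['mount']).round(3).tolist());s=r.sense();print(s['joints'].round(1),s['tcp_pos'])
save(c,'w1.png')
```

```text
[[0.0, 0.955, 0.297, 0.082], [1.0, 0.0, -0.001, 0.0], [-0.001, 0.297, -0.955, -0.162], [0.0, 0.0, 0.0, 1.0]]
[ 55.8  17.2  -2.5   0.1 -70.4  31. ] [0.44950591 0.37548859 0.25168972]
```

View pics/w1.png

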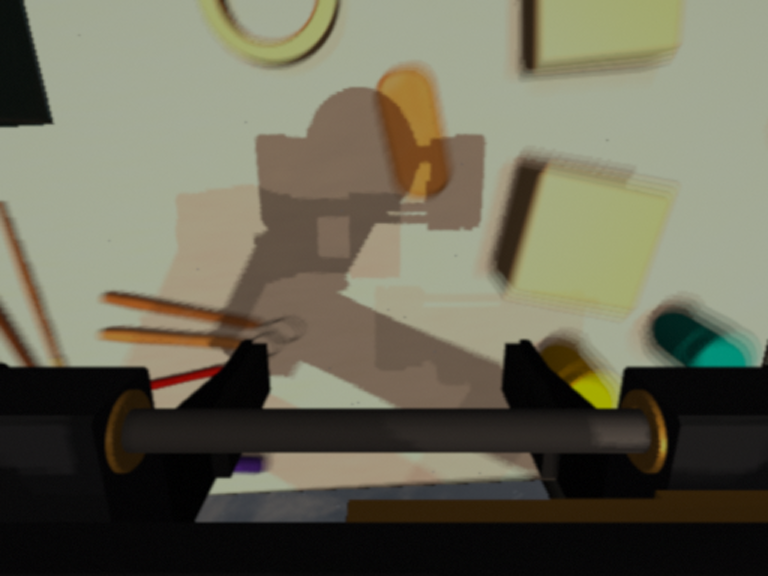

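Wrist view: camera is on the tool's +x side; thick block at (600,240), thin block at (610,35), rib at (415,130), and clear bench around (330,250). I'll turn so the camera side faces away from the board.

Request:
{"api": "play_rows", "payload": {
  "commands": [
    [[0.005, -0.02, 0, 0, 0, 0.145, 0], [0.01, -0.04, 0, 0, 0, 0.29, 0], [0.02, -0.06, 0, 0, 0, 0.435, 0], [0.03, -0.08, 0, 0, 0, 0.58, 0], [0.035, -0.1, 0, 0, 0, 0.725, 0]]
  ]
}}

```text
time_s: 1.15
tcp_pos: [0.4807, 0.2815, 0.2511]
ee_rot: [[0.783, 0.622, -0.001], [0.622, -0.783, -0.001], [-0.001, 0.0, -1.0]]
wrist_force: [-0.3, -0.2, 0.4]
gripper_width: 0.998
```

Request:
{"api": "play_rows", "payload": {
  "commands": [
    [[0.005, -0.02, 0, 0, 0, 0.145, 0], [0.01, -0.04, 0, 0, 0, 0.29, 0], [0.02, -0.06, 0, 0, 0, 0.435, 0], [0.03, -0.08, 0, 0, 0, 0.58, 0], [0.03, -0.1, 0, 0, 0, 0.725, 0]]
  ]
}}

```text
time_s: 1.65
tcp_pos: [0.5109, 0.1816, 0.251]
ee_rot: [[0.173, 0.985, -0.001], [0.985, -0.173, -0.001], [-0.001, -0.001, -1.0]]
wrist_force: [-0.5, 0.5, 0.1]
gripper_width: 1.006
```

Request:
{"api": "play_rows", "payload": {
  "commands": [
    [[0, 0, 0, 0, 0, 0.145, 0], [0, 0, 0, 0, 0, 0.145, 0]]
  ]
}}

```text
time_s: 1.85
tcp_pos: [0.5102, 0.1818, 0.2514]
ee_rot: [[0.036, 0.999, -0.001], [0.999, -0.036, -0.0], [-0.0, -0.001, -1.0]]
wrist_force: [0.4, 0.2, -0.2]
gripper_width: 1.002
```

Request:
{"api": "play_rows", "payload": {
  "commands": [
    [[0, 0, -0.02, -0.13, 0, 0, 0], [0, 0, -0.04, -0.26, 0, 0, 0], [0, 0, -0.06, -0.39, 0, 0, 0], [0, 0, -0.08, -0.524, 0, 0, 0], [0, 0, -0.08, -0.524, 0, 0, 0]]
  ]
}}

```text
time_s: 2.35
tcp_pos: [0.5083, 0.1832, 0.1663]
ee_rot: [[0.03, 1.0, -0.005], [0.861, -0.029, -0.509], [-0.509, 0.011, -0.861]]
wrist_force: [-0.1, -0.9, -0.6]
gripper_width: 0.995
```

Request:
{"api": "play_rows", "payload": {
  "commands": [
    [[0.005, -0.04, -0.03, 0, 0, 0, 0], [0.007, -0.075, -0.06, 0, 0, 0, 0], [0.007, -0.09, -0.07, 0, 0, 0, 0], [0.007, -0.105, -0.09, 0, 0, 0, 0], [0.007, -0.105, -0.09, 0, 0, 0, 0]]
  ]
}}

```text
time_s: 2.85
tcp_pos: [0.5157, 0.0749, 0.0808]
ee_rot: [[0.038, 0.999, -0.005], [0.864, -0.035, -0.502], [-0.501, 0.015, -0.865]]
wrist_force: [0.4, 0.1, -0.7]
gripper_width: 1.001
```

Run:
```python
from h import *
s=r.sense();print(s['joints'].round(1),s['tcp_pos'],s['wrist_force'])
c=cap('side'); P=c['P']; Q=P[185:225,235:270].reshape(-1,3); Q=Q[(Q[:,2]>.062)&(Q[:,2]<.076)&(abs(Q[:,1]-.03)<.04)&(abs(Q[:,0]-.515)<.04)]
print(Q.min(0),Q.max(0),len(Q)); save(c,'s2.png',(170,130,330,290),4)
```

```text
[ 38.3  27.3 -30.5  28.3 -55.6 118.5] [0.51569107 0.07486252 0.08076636] [ 0.37052295  0.07894077 -0.65940049]
[0.50830375 0.04675893 0.06202627] [0.53195523 0.05713584 0.06952392] 6
```

View pics/s2.png

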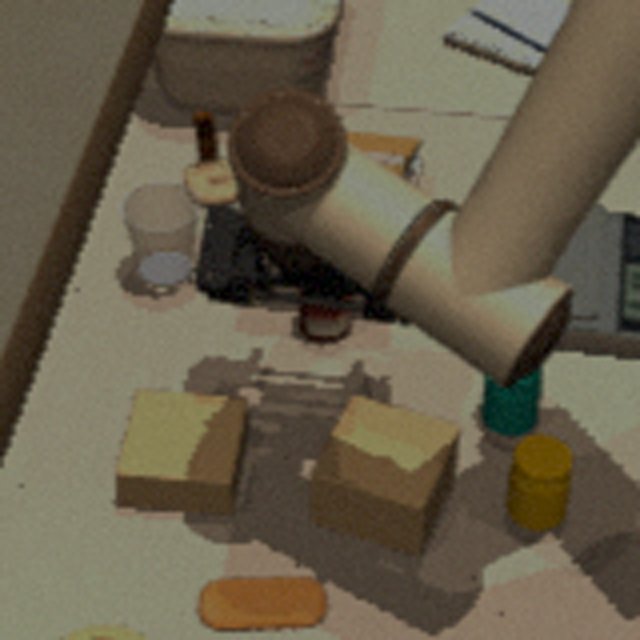

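Side view: the jar (325,320) sits centred under the open jaws, the tool leans away from the board, and nothing is touching. Now I'll descend along the tool axis and grip.

Request:
{"api": "play_rows", "payload": {
  "commands": [
    [[0, -0.015, -0.017, 0, 0, 0, 0], [0, -0.03, -0.034, 0, 0, 0, 0], [0, -0.043, -0.048, 0, 0, 0, 0], [0, -0.053, -0.06, 0, 0, 0, 0], [0, -0.053, -0.06, 0, 0, 0, 0]]
  ]
}}

```text
time_s: 3.4
tcp_pos: [0.5175, 0.0241, 0.022]
ee_rot: [[0.036, 0.999, -0.0], [0.865, -0.032, -0.501], [-0.5, 0.018, -0.866]]
wrist_force: [-0.9, -0.2, 0.3]
gripper_width: 1.0
```

Request:
{"api": "play_rows", "payload": {
  "commands": [
    [[0, 0, 0, 0, 0, 0, 0.2], [0, 0, 0, 0, 0, 0, 0.35], [0, 0, 0, 0, 0, 0, 0.6], [0, 0, 0, 0, 0, 0, 0.6], [0, 0, 0, 0, 0, 0, 0.6]]
  ]
}}

```text
time_s: 3.9
tcp_pos: [0.5175, 0.0248, 0.022]
ee_rot: [[0.035, 0.999, 0.001], [0.865, -0.03, -0.5], [-0.5, 0.018, -0.866]]
wrist_force: [-1.0, -0.0, 0.7]
gripper_width: 0.632
```

Request:
{"api": "play_rows", "payload": {
  "commands": [
    [[0, 0, 0.01, 0, 0, 0, 0.6], [0, 0.02, 0.03, 0, 0, 0, 0.6], [0, 0.04, 0.06, 0, 0, 0, 0.6], [0, 0.06, 0.08, 0, 0, 0, 0.6], [0, 0.08, 0.1, 0, 0, 0, 0.6]]
  ]
}}

```text
time_s: 4.4
tcp_pos: [0.5171, 0.1055, 0.1232]
ee_rot: [[0.035, 0.999, 0.0], [0.866, -0.03, -0.499], [-0.499, 0.017, -0.867]]
wrist_force: [0.7, -0.4, -2.0]
gripper_width: 0.594
```

Request:
{"api": "play_rows", "payload": {
  "commands": [
    [[0, 0.04, 0.01, 0, 0, 0, 0.6], [-0.01, 0.08, 0.02, 0, 0, 0, 0.6], [-0.02, 0.12, 0.02, 0, 0, 0, 0.6], [-0.025, 0.16, 0.02, 0, 0, 0, 0.6], [-0.03, 0.2, 0.02, 0, 0, 0, 0.6]]
  ]
}}

```text
time_s: 4.9
tcp_pos: [0.4864, 0.3061, 0.1422]
ee_rot: [[0.034, 0.999, -0.001], [0.866, -0.03, -0.499], [-0.499, 0.016, -0.866]]
wrist_force: [0.9, 0.9, -1.2]
gripper_width: 0.594
```

Request:
{"api": "play_rows", "payload": {
  "commands": [
    [[-0.005, 0.035, 0, 0, 0, 0, 0.6], [-0.01, 0.07, 0, 0, 0, 0, 0.6], [-0.015, 0.1, 0, 0, 0, 0, 0.6], [-0.017, 0.105, 0, 0, 0, 0, 0.6], [-0.017, 0.105, 0, 0, 0, 0, 0.6]]
  ]
}}

```text
time_s: 5.4
tcp_pos: [0.4696, 0.4102, 0.1413]
ee_rot: [[0.033, 0.999, -0.0], [0.865, -0.029, -0.5], [-0.5, 0.016, -0.866]]
wrist_force: [0.0, -0.3, -1.2]
gripper_width: 0.59
```

Run:
```python
from h import *
s=r.sense();print(s['joints'].round(1),s['tcp_pos'],s['ee_rot'].round(3).tolist(),s['gripper_width'])
c=cap('scene'); save(c,'sc3.png')
```

```text
[ 62.4  37.6   4.1  13.5 -83.8 111. ] [0.4695816  0.41023038 0.14127619] [[0.033, 0.999, -0.0], [0.865, -0.029, -0.5], [-0.5, 0.016, -0.866]] 0.590280019974051
```

View pics/sc3.png

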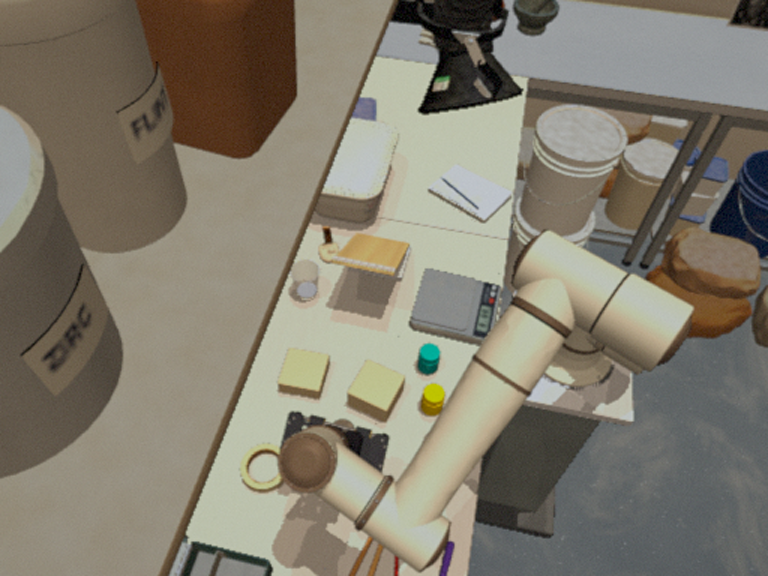

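Scene view: the jar is in the grip above clear bench left of the blocks, nothing else has moved, and the board and foot are now in full view. I'll lower the jar 119 mm and release it.

Request:
{"api": "play_rows", "payload": {
  "commands": [
    [[0, 0, -0.035, 0, 0, 0, 0.6], [0, 0, -0.07, 0, 0, 0, 0.6], [0, 0, -0.1, 0, 0, 0, 0.6], [0, 0, -0.115, 0, 0, 0, 0.6], [0, 0, -0.119, 0, 0, 0, 0.6]]
  ]
}}

```text
time_s: 5.95
tcp_pos: [0.4702, 0.4066, 0.0237]
ee_rot: [[0.034, 0.999, -0.002], [0.862, -0.031, -0.507], [-0.506, 0.016, -0.862]]
wrist_force: [-4.2, -2.3, 10.8]
gripper_width: 0.594
```

Request:
{"api": "play_rows", "payload": {
  "commands": [
    [[0, 0, 0, 0, 0, 0, 0.6], [0, 0, 0, 0, 0, 0, 0.5], [0, 0, 0, 0, 0, 0, 0.3], [0, 0, 0, 0, 0, 0, 0], [0, 0, 0, 0, 0, 0, 0]]
  ]
}}

```text
time_s: 6.45
tcp_pos: [0.4706, 0.4097, 0.0231]
ee_rot: [[0.035, 0.999, 0.001], [0.866, -0.03, -0.499], [-0.499, 0.018, -0.866]]
wrist_force: [0.4, 0.1, -1.3]
gripper_width: 0.785
```

Request:
{"api": "play_rows", "payload": {
  "commands": [
    [[0, 0.005, 0.01, 0, 0, 0, 0], [0, 0.03, 0.045, 0, 0, 0, 0], [0, 0.05, 0.08, 0, 0, 0, 0], [0, 0.06, 0.11, 0, 0, 0, 0], [0, 0.06, 0.13, 0, 0, 0, 0]]
  ]
}}

```text
time_s: 6.95
tcp_pos: [0.4708, 0.4721, 0.156]
ee_rot: [[0.034, 0.999, 0.004], [0.868, -0.028, -0.496], [-0.496, 0.02, -0.868]]
wrist_force: [-0.1, -0.2, 0.2]
gripper_width: 0.996
```

Run:
```python
from h import *
for n in ['scene','side']:
    c=cap(n);np.savez(n+'1.npz',P=c['P'],im=c['image'])
    P=c['P'].reshape(-1,3);P=P[~np.isnan(P[:,0])]
    # board plane
    R=P[(P[:,0]>.43)&(P[:,0]<.62)&(P[:,1]>-.21)&(P[:,1]<.03)]
    t=R[(R[:,2]>.11)&(R[:,2]<.2)]
    for i in range(6):
        m=t.mean(0);nv=np.linalg.svd(t-m,full_matrices=False)[2][2];t=t[abs((t-m)@nv)<.004]
    nv*=np.sign(nv[2]);print(n,'plane',m.round(4),nv.round(3),np.arccos(nv[2]),len(t)); rc=cv2.minAreaRect((t[:,:2]*1000).astype(np.float32));print(rc)
    # foot front face: points .004<z<.016 ; and cheeks
    f=R[(R[:,2]>.004)&(R[:,2]<.017)&(R[:,1]<-.08)]
    print('foot pts',len(f),f[np.argsort(f[:,0])][::max(1,len(f)//14)].round(3).tolist())
    J=P[(P[:,0]>.42)&(P[:,0]<.53)&(P[:,1]>.36)&(P[:,1]<.48)&(P[:,2]>.06)&(P[:,2]<.08)];print('jar',J.mean(0) if len(J) else 0,len(J))
    save(c,n+'4.png',(215,145,295,205) if n=='scene' else (225,150,295,210),9)
print(r.sense()['tcp_pos'])
```

```text
scene plane [ 0.5222 -0.0583  0.1494] [-0.015 -0.517  0.856] 0.5436111286365936 507
((522.9942626953125, -58.26856994628906), (133.2985076904297, 150.243896484375), 88.10453033447266)
foot pts 130 [[0.432, -0.167, 0.007], [0.439, -0.137, 0.004], [0.448, -0.185, 0.014], [0.452, -0.161, 0.016], [0.456, -0.117, 0.016], [0.461, -0.126, 0.01], [0.469, -0.122, 0.013], [0.484, -0.118, 0.006], [0.497, -0.121, 0.005], [0.514, -0.121, 0.014], [0.53, -0.121, 0.01], [0.551, -0.124, 0.006], [0.568, -0.104, 0.006], [0.582, -0.097, 0.004], [0.602, -0.124, 0.004]]
jar [0.47087536 0.40454753 0.06952997] 107
side plane [0.5191 0.0027 0.1834] [-0.011 -0.556  0.831] 0.5892474822360169 95
((509.8651123046875, 0.9928016662597656), (161.63609313964844, 65.74404907226562), 22.060176849365234)
foot pts 229 [[0.432, -0.089, 0.006], [0.451, -0.123, 0.008], [0.46, -0.122, 0.013], [0.472, -0.124, 0.015], [0.483, -0.153, 0.017], [0.493, -0.126, 0.016], [0.505, -0.121, 0.009], [0.515, -0.176, 0.017], [0.524, -0.144, 0.015], [0.538, -0.158, 0.013], [0.549, -0.145, 0.016], [0.562, -0.143, 0.017], [0.576, -0.187, 0.013], [0.584, -0.183, 0.015], [0.604, -0.093, 0.005]]
jar 0 0
[0.47133992 0.47173279 0.15713889]
```

View pics/side4.png

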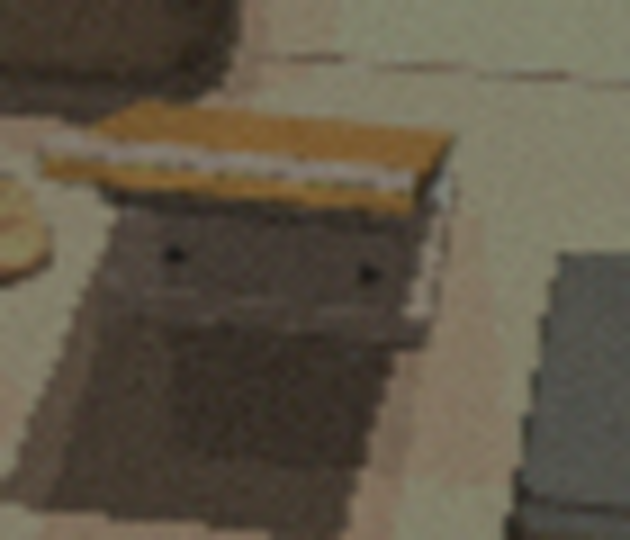

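Side crop: the foot's front face runs (105,300)–(425,340) and is unobstructed. The jar stands upright at (0.471, 0.405). Home ≈ (0.5225, −0.072), stand yaw ≈ −91.8°. Next I'll straighten the tool and go behind the thick block's +y face.

Request:
{"api": "play_rows", "payload": {
  "commands": [
    [[0, -0.02, 0.0, 0.13, 0, 0, 0.2], [0, -0.04, 0.0, 0.26, 0, 0, 0.4], [-0.005, -0.06, 0, 0.39, 0, 0, 0.45], [-0.01, -0.08, 0, 0.51, 0, 0, 0.45], [-0.01, -0.08, 0, 0.51, 0, 0, 0.45]]
  ]
}}

```text
time_s: 7.55
tcp_pos: [0.4592, 0.3845, 0.154]
ee_rot: [[0.039, 0.999, -0.002], [0.999, -0.039, -0.013], [-0.013, -0.001, -1.0]]
wrist_force: [1.3, 0.1, 0.9]
gripper_width: 0.633
```

Request:
{"api": "play_rows", "payload": {
  "commands": [
    [[0, -0.03, 0.0, 0, 0, -0.105, 0.45], [0, -0.06, 0.0, 0, 0, -0.21, 0.45], [-0.002, -0.076, -0.03, 0, 0, -0.21, 0.45], [-0.002, -0.076, -0.06, 0, 0, -0.21, 0.45], [-0.002, -0.076, -0.06, 0, 0, -0.21, 0.45]]
  ]
}}

```text
time_s: 8.05
tcp_pos: [0.4561, 0.3108, 0.0888]
ee_rot: [[0.243, 0.97, -0.01], [0.97, -0.243, -0.021], [-0.023, -0.004, -1.0]]
wrist_force: [0.0, -0.1, -0.1]
gripper_width: 0.55
```

Run:
```python
from h import *
s=r.sense();print(s['joints'].round(1),s['tcp_pos'].round(4),s['ee_rot'].round(3).tolist(),s['gripper_width'])
```

```text
[ 51.3  23.3 -19.3   0.4 -48.7 114.4] [0.4561 0.3108 0.0888] [[0.243, 0.97, -0.01], [0.97, -0.243, -0.021], [-0.023, -0.004, -1.0]] 0.5497562556286368
```

Request:
{"api": "play_rows", "payload": {
  "commands": [
    [[0, 0, -0.03, 0, 0, 0, 0.45], [0, 0, -0.055, 0, 0, 0, 0.45], [0, 0, -0.067, 0, 0, 0, 0.45], [0, 0, -0.067, 0, 0, 0, 0.45]]
  ]
}}

```text
time_s: 8.45
tcp_pos: [0.458, 0.3134, 0.0248]
ee_rot: [[0.241, 0.97, -0.005], [0.97, -0.242, -0.016], [-0.017, -0.001, -1.0]]
wrist_force: [-0.2, -0.6, -0.0]
gripper_width: 0.55
```

Request:
{"api": "play_rows", "payload": {
  "commands": [
    [[-0.004, -0.0165, 0, 0, 0, 0, 0.45], [-0.0072, -0.031, 0, 0, 0, 0.026, 0.45], [-0.0104, -0.0458, 0, 0, 0, 0.053, 0.45], [-0.0128, -0.0606, 0, 0, 0, 0.079, 0.45], [-0.0152, -0.0754, 0, 0, 0, 0.105, 0.45]]
  ]
}}

```text
time_s: 8.95
tcp_pos: [0.4447, 0.2396, 0.0277]
ee_rot: [[0.137, 0.991, 0.003], [0.991, -0.137, -0.01], [-0.01, 0.004, -1.0]]
wrist_force: [-0.5, 1.6, -1.3]
gripper_width: 0.551
```

Request:
{"api": "play_rows", "payload": {
  "commands": [
    [[-0.0017, -0.0149, 0, 0, 0, 0.026, 0.45], [-0.0033, -0.0298, 0, 0, 0, 0.053, 0.45], [-0.0042, -0.0448, 0, 0, 0, 0.079, 0.45], [-0.005, -0.0598, 0, 0, 0, 0.105, 0.45], [-0.005, -0.0598, 0, 0, 0, 0.105, 0.45]]
  ]
}}

```text
time_s: 9.45
tcp_pos: [0.4388, 0.178, 0.0273]
ee_rot: [[0.036, 0.999, 0.002], [0.999, -0.036, -0.013], [-0.013, 0.002, -1.0]]
wrist_force: [0.6, 0.1, 0.2]
gripper_width: 0.55
```

```bash
cat >> h.py <<'E'
def block(n,x0,x1,y0,y1):
    P=cap(n)['P'].reshape(-1,3); t=P[(P[:,0]>x0)&(P[:,0]<x1)&(P[:,1]>y0)&(P[:,1]<y1)&(abs(P[:,2]-.065)<.006)]
    return cv2.minAreaRect((t[:,:2]*1000).astype(np.float32)),len(t)
E
python3 - <<'E'
from h import *
s=r.sense();print(s['tcp_pos'].round(4),s['ee_rot'].round(3).tolist(),s['wrist_force'])
for n in ['scene','side']: print(block(n,.34,.56,0.02,.2))
E
```

```text
[0.4388 0.178  0.0273] [[0.036, 0.999, 0.002], [0.999, -0.036, -0.013], [-0.013, 0.002, -1.0]] [0.60586766 0.11893352 0.24254204]
(((448.12750244140625, 176.00808715820312), (53.18994140625, 5.367815017700195), 24.263578414916992), 6)
(((429.20550537109375, 148.295166015625), (112.4021987915039, 155.50369262695312), 66.72569274902344), 69)
```

Request:
{"api": "play_rows", "payload": {
  "commands": [
    [[0, 0.01, 0.03, 0, 0, 0, 0.45], [0, 0.01, 0.07, 0, 0, -0.145, 0.45], [-0.015, 0.0, 0.11, 0, 0, -0.29, 0.45], [-0.03, -0.01, 0.11, 0, 0, -0.435, 0.45], [-0.04, -0.02, 0.11, 0, 0, -0.58, 0.45]]
  ]
}}

```text
time_s: 10.05
tcp_pos: [0.3984, 0.1594, 0.1378]
ee_rot: [[0.581, 0.814, -0.004], [0.814, -0.581, -0.009], [-0.009, 0.001, -1.0]]
wrist_force: [0.2, -0.2, -0.8]
gripper_width: 0.551
```

Request:
{"api": "play_rows", "payload": {
  "commands": [
    [[-0.01, -0.008, 0, 0, 0, -0.145, 0.45], [-0.02, -0.016, 0, 0, 0, -0.29, 0.45], [-0.03, -0.024, 0, 0, 0, -0.435, 0.45], [-0.035, -0.032, 0, 0, 0, -0.58, 0.45], [-0.04, -0.038, 0, 0, 0, -0.725, 0.45]]
  ]
}}

```text
time_s: 10.55
tcp_pos: [0.3583, 0.1208, 0.1365]
ee_rot: [[0.975, 0.224, -0.012], [0.224, -0.975, -0.003], [-0.013, 0.0, -1.0]]
wrist_force: [0.8, 0.5, 0.1]
gripper_width: 0.549
```

Request:
{"api": "play_rows", "payload": {
  "commands": [
    [[0, 0, 0, 0, 0, -0.145, 0.45], [0, 0, 0, 0, 0, -0.266, 0.45], [0, 0, 0, 0, 0, -0.266, 0.45]]
  ]
}}

```text
time_s: 10.85
tcp_pos: [0.3587, 0.121, 0.1364]
ee_rot: [[0.999, -0.034, -0.013], [-0.034, -0.999, 0.001], [-0.013, -0.0, -1.0]]
wrist_force: [-0.3, 0.6, 0.9]
gripper_width: 0.55
```

Run:
```python
from h import *
s=r.sense();print(s['joints'].round(1),s['tcp_pos'].round(4),s['ee_rot'].round(3).tolist(),s['wrist_force'])
for n in ['scene','side','wrist']: print(block(n,.36,.56,0.02,.2))
c=cap('wrist');save(c,'w5.png')
```

```text
[ 43.1   3.4 -38.3  -0.7 -48.9  45.4] [0.3587 0.121  0.1364] [[0.999, -0.034, -0.013], [-0.034, -0.999, 0.001], [-0.013, -0.0, -1.0]] [-0.33438221  0.64303451  0.85406489]
(((424.1216125488281, 115.64910888671875), (103.05162048339844, 127.13109588623047), 88.7313003540039), 585)
(((436.83514404296875, 116.41908264160156), (105.7176284790039, 99.60456848144531), 87.99800872802734), 566)
(((423.297607421875, 115.60882568359375), (100.39215850830078, 126.7579116821289), 88.4170150756836), 21104)
```

View pics/w5.png

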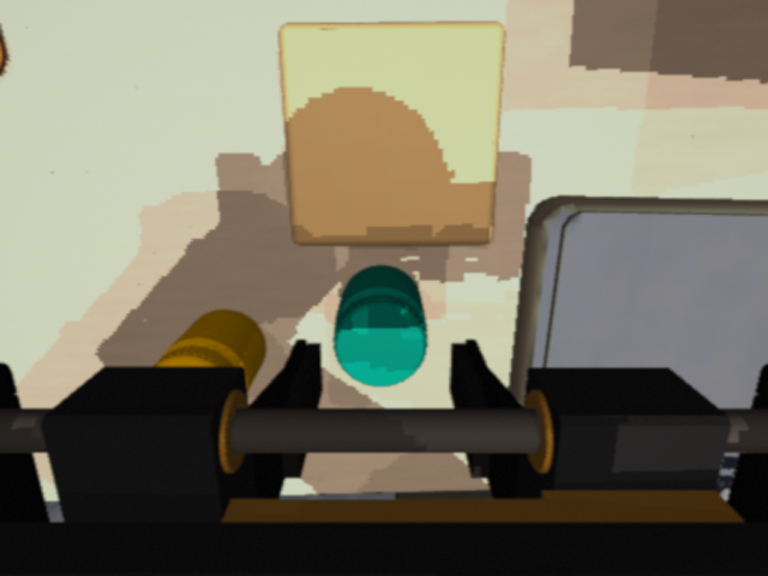

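Wrist view: the thick block, now squared up, spans (280–505, 25–243). The turquoise jar at (380,325) is between the fingers and clear. Block centre is (0.4365, 0.116); I'll push it about 92 mm in +x from the near face.

Request:
{"api": "play_rows", "payload": {
  "commands": [
    [[0.008, 0.001, 0, 0, 0, 0, 0.45], [0.008, 0.001, -0.04, 0, 0, 0, 0.45], [0.008, 0.001, -0.08, 0, 0, 0, 0.45], [0.008, 0.001, -0.111, 0, 0, 0, 0.45], [0.008, 0.001, -0.111, 0, 0, 0, 0.45]]
  ]
}}

```text
time_s: 11.55
tcp_pos: [0.3644, 0.1194, 0.0217]
ee_rot: [[0.999, -0.035, -0.021], [-0.035, -0.999, -0.006], [-0.021, 0.007, -1.0]]
wrist_force: [0.5, -0.8, 1.0]
gripper_width: 0.552
```

Request:
{"api": "play_rows", "payload": {
  "commands": [
    [[0.01, -0.001, 0, 0, 0, 0, 0.45], [0.022, -0.002, 0, 0, 0, 0, 0.45], [0.034, -0.003, 0, 0, 0, 0, 0.45], [0.046, -0.004, 0, 0, 0, 0, 0.45], [0.058, -0.005, 0, 0, 0, 0, 0.45]]
  ]
}}

```text
time_s: 12.05
tcp_pos: [0.4256, 0.1162, 0.0254]
ee_rot: [[0.999, -0.035, -0.013], [-0.035, -0.999, 0.001], [-0.013, -0.0, -1.0]]
wrist_force: [-1.9, 0.7, -1.0]
gripper_width: 0.553
```

Run:
```python
from h import *
s=r.sense();print(s['tcp_pos'].round(4),s['ee_rot'].round(3).tolist(),s['wrist_force'].round(1))
for n in ['side','wrist']: print(block(n,.39,.6,0.02,.17))
```

```text
[0.4256 0.1162 0.0254] [[0.999, -0.035, -0.013], [-0.035, -0.999, 0.001], [-0.013, -0.0, -1.0]] [-1.9  0.7 -1. ]
(((500.707763671875, 113.66769409179688), (102.44646453857422, 70.2392349243164), 88.03475189208984), 368)
(((478.5193786621094, 111.45045471191406), (99.66954040527344, 121.46036529541016), 87.9024658203125), 66131)
```

Request:
{"api": "play_rows", "payload": {
  "commands": [
    [[0.012, -0.002, 0, 0, 0, 0, 0.45], [0.024, -0.004, 0, 0, 0, 0, 0.45], [0.034, -0.005, 0, 0, 0, 0, 0.45], [0.042, -0.006, 0, 0, 0, 0, 0.45], [0.042, -0.006, 0, 0, 0, 0, 0.45]]
  ]
}}

```text
time_s: 12.65
tcp_pos: [0.4682, 0.1106, 0.0248]
ee_rot: [[0.999, -0.035, -0.012], [-0.035, -0.999, 0.001], [-0.012, -0.0, -1.0]]
wrist_force: [0.8, 0.8, -0.3]
gripper_width: 0.551
```

Request:
{"api": "play_rows", "payload": {
  "commands": [
    [[-0.015, 0, 0, 0, 0, 0, 0.45], [-0.02, 0, 0.03, 0, 0, 0, 0.45], [-0.03, 0.02, 0.07, 0, 0, 0.0, 0.45], [-0.035, 0.06, 0.11, 0, 0, 0.1, 0.45], [-0.04, 0.09, 0.12, 0, 0, 0.2, 0.45]]
  ]
}}

```text
time_s: 13.15
tcp_pos: [0.4283, 0.2027, 0.1489]
ee_rot: [[0.986, 0.169, -0.006], [0.169, -0.986, 0.003], [-0.005, -0.004, -1.0]]
wrist_force: [1.3, -0.8, 0.2]
gripper_width: 0.553
```

Run:
```python
from h import *
s=r.sense();print(s['tcp_pos'].round(4),s['ee_rot'].round(3).tolist(),s['wrist_force'].round(1))
for n in ['scene','side','wrist']: print(block(n,.43,.63,0.02,.18))
```

```text
[0.4283 0.2027 0.1489] [[0.986, 0.169, -0.006], [0.169, -0.986, 0.003], [-0.005, -0.004, -1.0]] [ 1.3 -0.8  0.2]
(((531.2883911132812, 106.15728759765625), (102.97618103027344, 97.66597747802734), 88.89434051513672), 583)
(((529.32373046875, 107.36737060546875), (105.01593780517578, 99.54823303222656), 87.25093078613281), 551)
(((529.4874267578125, 105.737548828125), (99.76195526123047, 100.41315460205078), 87.88348388671875), 19506)
```

Block now at (0.5295, 0.1065), within ~1 mm of the home line. Next I'll turn the tool, narrow the fingers to clear the thin block, and go behind the +y face.

Request:
{"api": "play_rows", "payload": {
  "commands": [
    [[0.015, 0.0, 0, 0, 0, 0.145, 0.75], [0.03, 0, 0, 0, 0, 0.29, 0.75], [0.045, 0, 0, 0, 0, 0.435, 0.75], [0.06, -0.005, 0, 0, 0, 0.58, 0.75], [0.075, -0.01, 0, 0, 0, 0.725, 0.75]]
  ]
}}

```text
time_s: 13.8
tcp_pos: [0.5016, 0.1891, 0.1435]
ee_rot: [[0.626, 0.78, -0.01], [0.78, -0.626, -0.012], [-0.016, 0.0, -1.0]]
wrist_force: [1.2, -0.2, 0.1]
gripper_width: 0.269
```

Request:
{"api": "play_rows", "payload": {
  "commands": [
    [[0.015, -0.005, 0, 0, 0, 0.145, 0.75], [0.025, -0.005, 0, 0, 0, 0.29, 0.75], [0.027, -0.005, -0.02, 0, 0, 0.435, 0.75], [0.027, -0.005, -0.03, 0, 0, 0.58, 0.75], [0.027, -0.005, -0.05, 0, 0, 0.645, 0.75]]
  ]
}}

```text
time_s: 14.3
tcp_pos: [0.5288, 0.1843, 0.094]
ee_rot: [[0.033, 0.999, 0.001], [0.999, -0.033, -0.014], [-0.014, 0.001, -1.0]]
wrist_force: [0.5, 0.9, 0.8]
gripper_width: 0.247
```

Run:
```python
from h import *
s=r.sense();print(s['joints'].round(1),s['tcp_pos'].round(4),s['ee_rot'].round(3).tolist(),s['gripper_width'])
```

```text
[ 36.2  23.2 -18.7   0.9 -48.6 141.3] [0.5288 0.1843 0.094 ] [[0.033, 0.999, 0.001], [0.999, -0.033, -0.014], [-0.014, 0.001, -1.0]] 0.24732003969064428
```

Request:
{"api": "play_rows", "payload": {
  "commands": [
    [[0, 0, -0.03, 0, 0, 0, 0.75], [0, 0, -0.055, 0, 0, 0, 0.75], [0, 0, -0.068, 0, 0, 0, 0.75], [0, -0.008, -0.068, 0, 0, 0, 0.75], [0, -0.014, -0.068, 0, 0, 0, 0.75]]
  ]
}}

```text
time_s: 14.8
tcp_pos: [0.5285, 0.1705, 0.0269]
ee_rot: [[0.036, 0.999, 0.0], [0.999, -0.036, -0.014], [-0.014, 0.001, -1.0]]
wrist_force: [-0.1, 0.6, -0.1]
gripper_width: 0.249
```

Request:
{"api": "play_rows", "payload": {
  "commands": [
    [[-0.0005, -0.015, 0, 0, 0, 0, 0.75], [-0.001, -0.032, 0, 0, 0, 0, 0.75], [-0.0015, -0.05, 0, 0, 0, 0, 0.75], [-0.002, -0.068, 0, 0, 0, 0, 0.75], [-0.003, -0.084, 0, 0, 0, 0, 0.75]]
  ]
}}

```text
time_s: 15.3
tcp_pos: [0.5262, 0.0861, 0.0278]
ee_rot: [[0.036, 0.999, 0.003], [0.999, -0.036, -0.013], [-0.013, 0.003, -1.0]]
wrist_force: [0.5, 4.1, 1.8]
gripper_width: 0.251
```

Run:
```python
from h import *
s=r.sense();print(s['joints'].round(1),s['tcp_pos'].round(4),s['ee_rot'].round(3).tolist(),s['wrist_force'].round(1))
for n in ['scene','side']: print(block(n,.43,.63,-0.07,.11))
```

```text
[ 27.2  26.2 -26.4   1.2 -37.6 149.8] [0.5262 0.0861 0.0278] [[0.036, 0.999, 0.003], [0.999, -0.036, -0.013], [-0.013, 0.003, -1.0]] [0.5 4.1 1.8]
(((539.7493896484375, 85.37451934814453), (31.72353172302246, 4.359908103942871), 69.57038116455078), 9)
(((513.433349609375, 71.09102630615234), (73.49954223632812, 53.29767990112305), 7.370068073272705), 50)
```

Request:
{"api": "play_rows", "payload": {
  "commands": [
    [[0, -0.008, 0, 0, 0, 0, 0.75], [0, -0.008, 0, 0, 0, 0, 0.75], [0, 0.004, 0, 0, 0, 0, 0.75]]
  ]
}}

```text
time_s: 15.7
tcp_pos: [0.5243, 0.0902, 0.0262]
ee_rot: [[0.037, 0.999, -0.002], [0.999, -0.038, -0.015], [-0.015, -0.002, -1.0]]
wrist_force: [-0.4, 0.1, -0.6]
gripper_width: 0.249
```

Request:
{"api": "play_rows", "payload": {
  "commands": [
    [[0, 0, 0, -0.12, 0, 0, 0.75], [0, 0, 0, -0.24, 0, 0, 0.75], [0, 0, 0, -0.36, 0, 0, 0.75], [0, 0, 0, -0.48, 0, 0, 0.75], [0, 0, 0, -0.61, 0, 0, 0.75]]
  ]
}}

```text
time_s: 16.2
tcp_pos: [0.5254, 0.0925, 0.0273]
ee_rot: [[0.035, 0.999, 0.003], [0.808, -0.027, -0.588], [-0.588, 0.023, -0.809]]
wrist_force: [-0.6, 0.2, -0.3]
gripper_width: 0.25
```

Run:
```python
from h import *
s=r.sense();print(s['joints'].round(1),s['tcp_pos'].round(4),s['ee_rot'].round(3).tolist(),s['wrist_force'].round(1))
for n in ['scene','side','wrist']: print(block(n,.43,.63,-0.07,.11))
```

```text
[ 40.5  34.9 -31.   33.6 -54.4 110.3] [0.5254 0.0925 0.0273] [[0.035, 0.999, 0.003], [0.808, -0.027, -0.588], [-0.588, 0.023, -0.809]] [-0.6  0.2 -0.3]
(((527.1593017578125, 18.00147247314453), (105.93571472167969, 99.08931732177734), 87.74976348876953), 570)
(((503.2481994628906, -4.192083358764648), (55.2261848449707, 54.26565933227539), 86.2780532836914), 86)
(((523.3627319335938, 65.88420104980469), (4.91607141494751, 43.09477996826172), 86.58980560302734), 765)
```

Request:
{"api": "play_rows", "payload": {
  "commands": [
    [[0, -0.014, 0, 0, 0, 0, 0.75], [-0.001, -0.03, 0, 0, 0, 0, 0.75], [-0.0015, -0.045, 0, 0, 0, 0, 0.75], [-0.002, -0.06, 0, 0, 0, 0, 0.75], [-0.0025, -0.075, 0, 0, 0, 0, 0.75]]
  ]
}}

```text
time_s: 16.85
tcp_pos: [0.5225, 0.0143, 0.0271]
ee_rot: [[0.037, 0.999, -0.0], [0.812, -0.03, -0.584], [-0.583, 0.021, -0.812]]
wrist_force: [0.5, 1.9, -2.1]
gripper_width: 0.251
```

Request:
{"api": "play_rows", "payload": {
  "commands": [
    [[-0.0005, -0.008, 0, 0, 0, 0, 0.75], [-0.0005, -0.015, 0, 0, 0, 0, 0.75], [-0.0005, -0.015, 0, 0, 0, 0, 0.75]]
  ]
}}

```text
time_s: 17.15
tcp_pos: [0.5217, -0.0002, 0.027]
ee_rot: [[0.037, 0.999, -0.001], [0.81, -0.031, -0.585], [-0.585, 0.02, -0.811]]
wrist_force: [-0.4, -0.9, -0.3]
gripper_width: 0.251
```

Run:
```python
from h import *
s=r.sense();print(s['joints'].round(1),s['tcp_pos'].round(4),s['wrist_force'].round(1))
for n in ['scene','side']:
  c=cap(n);P=c['P'].reshape(-1,3);t=P[(P[:,0]>.43)&(P[:,0]<.63)&(P[:,1]>-.12)&(P[:,1]<.03)&(P[:,2]<.075)&(P[:,2]>.059)];print(len(t),t.min(0) if len(t) else '',t.max(0) if len(t) else '')
save(c,'s6.png',(190,130,330,235),5)
```

```text
[ 31.4  32.1 -38.8  42.  -48.2 110. ] [ 5.217e-01 -2.000e-04  2.700e-02] [-0.4 -0.9 -0.3]
298 [ 0.47367411 -0.08438012  0.05901214] [ 0.57296869 -0.01563497  0.0709599 ]
0
```

View pics/s6.png

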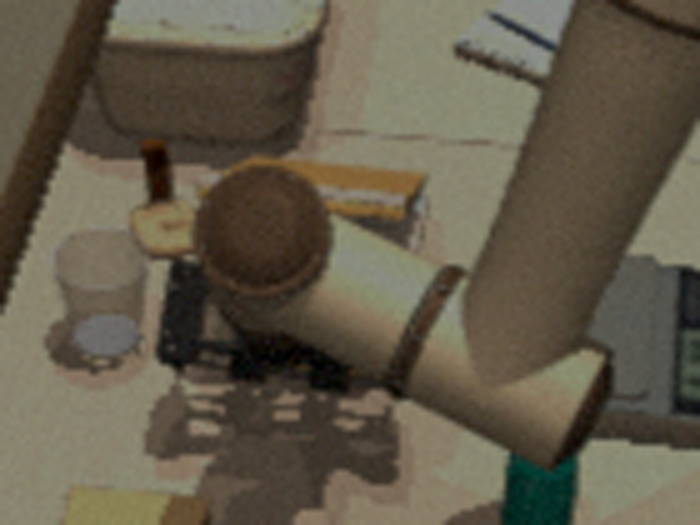

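The gripper body stays clear of the cup (100,300) and of the board. I'll close the last ~14 mm in small steps, watching the force.

Request:
{"api": "play_rows", "payload": {
  "commands": [
    [[0, -0.005, 0, 0, 0, 0, 0.75], [-0.0005, -0.009, 0, 0, 0, 0, 0.75], [-0.0005, -0.009, 0, 0, 0, 0, 0.75]]
  ]
}}

```text
time_s: 17.55
tcp_pos: [0.522, -0.0076, 0.0268]
ee_rot: [[0.035, 0.999, 0.001], [0.811, -0.028, -0.584], [-0.584, 0.021, -0.812]]
wrist_force: [0.3, 1.6, 0.6]
gripper_width: 0.253
```

Request:
{"api": "play_rows", "payload": {
  "commands": [
    [[0, -0.003, 0, 0, 0, 0, 0.75], [0, -0.003, 0, 0, 0, 0, 0.75]]
  ]
}}

```text
time_s: 17.75
tcp_pos: [0.5219, -0.0108, 0.0268]
ee_rot: [[0.036, 0.999, 0.0], [0.811, -0.029, -0.584], [-0.584, 0.021, -0.812]]
wrist_force: [0.8, 1.2, 0.2]
gripper_width: 0.249
```

Request:
{"api": "play_rows", "payload": {
  "commands": [
    [[0, -0.002, 0, 0, 0, 0, 0.75], [0, -0.003, 0, 0, 0, 0, 0.75]]
  ]
}}

```text
time_s: 17.95
tcp_pos: [0.5223, -0.0131, 0.0267]
ee_rot: [[0.035, 0.999, 0.002], [0.812, -0.028, -0.583], [-0.583, 0.022, -0.812]]
wrist_force: [-0.4, 6.5, 1.7]
gripper_width: 0.246
```

Request:
{"api": "play_rows", "payload": {
  "commands": [
    [[0, -0.002, 0, 0, 0, 0, 0.75], [0, -0.003, 0, 0, 0, 0, 0.75]]
  ]
}}

```text
time_s: 18.15
tcp_pos: [0.5228, -0.0138, 0.0266]
ee_rot: [[0.035, 0.999, 0.005], [0.814, -0.026, -0.58], [-0.579, 0.024, -0.815]]
wrist_force: [-10.2, 20.3, 7.2]
gripper_width: 0.249
```

Request:
{"api": "play_rows", "payload": {
  "commands": [
    [[0, -0.002, 0, 0, 0, 0, 0.75], [0, -0.003, 0, 0, 0, 0, 0.75]]
  ]
}}

```text
time_s: 18.35
tcp_pos: [0.5232, -0.0142, 0.0265]
ee_rot: [[0.034, 0.999, 0.008], [0.817, -0.023, -0.576], [-0.576, 0.026, -0.817]]
wrist_force: [-18.7, 33.0, 13.4]
gripper_width: 0.251
```

Firm contact with the stop: it stopped moving and the force climbed to 33 N. I'll back off, raise the tool and measure.

Request:
{"api": "play_rows", "payload": {
  "commands": [
    [[0, 0.008, 0, 0, 0, 0, 0.75], [0, 0.03, 0, 0, 0, 0, 0.75], [0, 0.06, 0.01, 0, 0, 0, 0.75], [0, 0.09, 0.04, 0, 0, 0, 0.85], [0, 0.12, 0.08, 0, 0, 0, 1]]
  ]
}}

```text
time_s: 18.85
tcp_pos: [0.5194, 0.0993, 0.1061]
ee_rot: [[0.034, 0.999, -0.007], [0.808, -0.031, -0.588], [-0.588, 0.014, -0.809]]
wrist_force: [1.6, -0.0, -0.3]
gripper_width: 0.148
```

Request:
{"api": "play_rows", "payload": {
  "commands": [
    [[-0.01, 0.03, 0.03, 0.12, 0, 0, 1], [-0.03, 0.06, 0.06, 0.24, 0, 0, 1], [-0.05, 0.09, 0.09, 0.36, 0, 0, 1], [-0.07, 0.12, 0.12, 0.48, 0, 0, 1], [-0.08, 0.13, 0.13, 0.61, 0, 0, 1]]
  ]
}}

```text
time_s: 19.35
tcp_pos: [0.4411, 0.2327, 0.24]
ee_rot: [[0.033, 0.999, 0.003], [0.999, -0.033, -0.006], [-0.006, 0.003, -1.0]]
wrist_force: [1.0, -0.1, -0.1]
gripper_width: 0.004
```

Run:
```python
from h import *
s=r.sense();print(s['joints'].round(1),s['tcp_pos'].round(4),s['ee_rot'].round(3).tolist(),s['gripper_width'])
for n in ['scene','side']:
  c=cap(n);P=c['P'].reshape(-1,3);P=P[~np.isnan(P[:,0])]
  R=P[(P[:,0]>.43)&(P[:,0]<.63)&(P[:,1]>-.2)&(P[:,1]<.03)]
  # front (robot-left) face of the block
  f=R[(R[:,2]>.012)&(R[:,2]<.056)&(R[:,1]>-.06)&(R[:,1]<0)]
  f=f[abs(f[:,1]-np.median(f[:,1]))<.006]; k=np.polyfit(f[:,0],f[:,1],1)
  t=R[abs(R[:,2]-.065)<.005]
  print(n,len(f),'face y at .5225',np.polyval(k,.5225),'slope',k[0],'x range face',np.percentile(f[:,0],[1,99]),'top x',np.percentile(t[:,0],[1,99]))
save(c,'s7.png',(210,140,310,215),8)
```

```text
[ 46.7   8.9 -15.3   0.4 -65.9 131.2] [0.4411 0.2327 0.24  ] [[0.033, 0.999, 0.003], [0.999, -0.033, -0.006], [-0.006, 0.003, -1.0]] 0.003995332596882975
scene 11 face y at .5225 -0.019690951060332598 slope -0.12625849930768468 x range face [0.54329474 0.56709449] top x [0.54370484 0.57964525]
side 214 face y at .5225 -0.020572864272279074 slope -0.012894886870624074 x range face [0.47480322 0.57288465] top x [0.48136279 0.5646217 ]
```

View pics/s7.png

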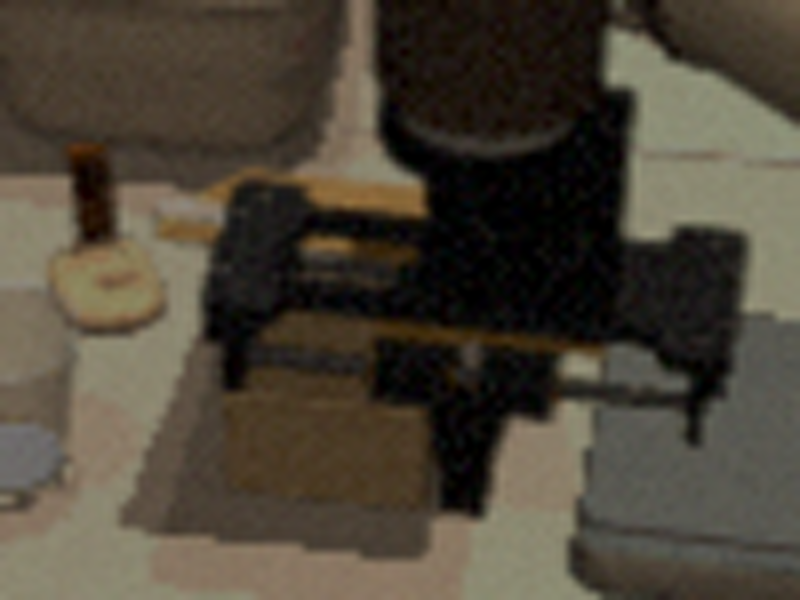

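Side crop: the block's front face spans (225–430, 390–510) under the board, with centre x ≈ 0.524 as wanted and face y ≈ −0.021. I'll compare its squareness with the foot and move above the board's pressing point.

Run:
```python
import numpy as np
d=np.load('side1.npz')['P'].reshape(-1,3)
f=d[(d[:,0]>.455)&(d[:,0]<.59)&(d[:,2]>.003)&(d[:,2]<.0155)&(abs(d[:,1]+.122)<.008)]
print(len(f),np.polyfit(f[:,0]-.5225,f[:,1],1),np.percentile(f[:,0],[2,98]))
```

```text
76 [-0.0245277  -0.12099906] [0.45897741 0.58602003]
```

Request:
{"api": "play_rows", "payload": {
  "commands": [
    [[0.02, -0.045, 0, 0, 0, 0, 1], [0.04, -0.09, 0, 0, 0, 0, 1], [0.055, -0.135, 0, 0, 0, 0, 1], [0.07, -0.18, 0, 0, 0, 0, 1], [0.08, -0.22, 0, 0, 0, 0, 1]]
  ]
}}

```text
time_s: 19.95
tcp_pos: [0.5208, 0.007, 0.2343]
ee_rot: [[0.037, 0.999, -0.007], [0.999, -0.037, -0.018], [-0.018, -0.006, -1.0]]
wrist_force: [0.4, 0.9, -0.1]
gripper_width: 0.005
```

Request:
{"api": "play_rows", "payload": {
  "commands": [
    [[0.003, -0.03, 0, 0, 0, 0, 1], [0.003, -0.033, -0.03, 0, 0, 0, 1], [0.003, -0.033, -0.05, 0, 0, 0, 1], [0.003, -0.033, -0.05, 0, 0, 0, 1]]
  ]
}}

```text
time_s: 20.35
tcp_pos: [0.521, -0.0245, 0.1817]
ee_rot: [[0.038, 0.999, -0.013], [0.999, -0.038, -0.017], [-0.018, -0.012, -1.0]]
wrist_force: [-0.4, -0.2, -0.5]
gripper_width: 0.002
```

The block front face is 100.4 mm ahead of the foot's front face, and the slopes agree to 0.7° (within noise), so it is flush. Now I'll press the board down along its arc.

Request:
{"api": "play_rows", "payload": {
  "commands": [
    [[0, 0, -0.007, 0, 0, 0, 1], [0, 0.003, -0.012, 0, 0, 0, 1], [0, 0.006, -0.0175, 0, 0, 0, 1], [0, 0.0085, -0.022, 0, 0, 0, 1], [0, 0.011, -0.0265, 0, 0, 0, 1]]
  ]
}}

```text
time_s: 20.85
tcp_pos: [0.5251, -0.0112, 0.1605]
ee_rot: [[0.035, 0.999, 0.001], [0.999, -0.035, -0.014], [-0.014, 0.002, -1.0]]
wrist_force: [0.6, -0.6, 2.6]
gripper_width: 0.007
```

Request:
{"api": "play_rows", "payload": {
  "commands": [
    [[0, 0.002, -0.004, 0, 0, 0, 1], [0, 0.0045, -0.0085, 0, 0, 0, 1], [0, 0.0065, -0.013, 0, 0, 0, 1], [0, 0.0085, -0.017, 0, 0, 0, 1], [0, 0.0105, -0.0203, 0, 0, 0, 1]]
  ]
}}

```text
time_s: 21.35
tcp_pos: [0.525, -0.0011, 0.1396]
ee_rot: [[0.035, 0.999, 0.001], [0.999, -0.035, -0.014], [-0.014, 0.001, -1.0]]
wrist_force: [0.7, -1.0, 2.0]
gripper_width: 0.002
```

Request:
{"api": "play_rows", "payload": {
  "commands": [
    [[0, 0.002, -0.004, 0, 0, 0, 1], [0, 0.0035, -0.008, 0, 0, 0, 1], [0, 0.005, -0.012, 0, 0, 0, 1], [0, 0.006, -0.015, 0, 0, 0, 1], [0, 0.0065, -0.017, 0, 0, 0, 1]]
  ]
}}

```text
time_s: 21.85
tcp_pos: [0.5245, 0.0054, 0.1225]
ee_rot: [[0.036, 0.999, -0.001], [0.999, -0.036, -0.014], [-0.014, -0.0, -1.0]]
wrist_force: [-0.2, 0.2, 1.9]
gripper_width: 0.005
```

Request:
{"api": "play_rows", "payload": {
  "commands": [
    [[0, 0.0005, -0.002, 0, 0, 0, 1], [0, 0.001, -0.004, 0, 0, 0, 1], [0, 0.0015, -0.006, 0, 0, 0, 1], [0, 0.0015, -0.006, 0, 0, 0, 1]]
  ]
}}

```text
time_s: 22.25
tcp_pos: [0.5243, 0.0067, 0.1165]
ee_rot: [[0.036, 0.999, -0.001], [0.999, -0.036, -0.014], [-0.014, -0.0, -1.0]]
wrist_force: [0.1, 0.1, 0.3]
gripper_width: 0.007
```

Request:
{"api": "play_rows", "payload": {
  "commands": [
    [[0, 0.0002, -0.001, 0, 0, 0, 1], [0, 0.0004, -0.002, 0, 0, 0, 1]]
  ]
}}

```text
time_s: 22.45
tcp_pos: [0.5245, 0.0071, 0.1149]
ee_rot: [[0.036, 0.999, -0.0], [0.999, -0.036, -0.014], [-0.014, 0.0, -1.0]]
wrist_force: [-0.0, 0.7, 2.2]
gripper_width: 0.004
```

Request:
{"api": "play_rows", "payload": {
  "commands": [
    [[0, 0.0002, -0.001, 0, 0, 0, 1], [0, 0.0004, -0.002, 0, 0, 0, 1]]
  ]
}}

```text
time_s: 22.65
tcp_pos: [0.5246, 0.0075, 0.1129]
ee_rot: [[0.036, 0.999, -0.0], [0.999, -0.036, -0.014], [-0.014, 0.0, -1.0]]
wrist_force: [-2.0, 1.3, 6.6]
gripper_width: 0.007
```

Force is rising near the expected height, so one more small step should confirm it is resting.

Request:
{"api": "play_rows", "payload": {
  "commands": [
    [[0, 0, -0.001, 0, 0, 0, 1], [0, 0, -0.002, 0, 0, 0, 1], [0, 0, -0.002, 0, 0, 0, 1]]
  ]
}}

```text
time_s: 22.95
tcp_pos: [0.5247, 0.0076, 0.1127]
ee_rot: [[0.035, 0.999, 0.0], [0.999, -0.035, -0.014], [-0.014, 0.001, -1.0]]
wrist_force: [-5.5, 1.1, 11.7]
gripper_width: 0.005
```

Hard stop at z = 0.1127 m with 12 N, so the bar is resting on the block. Now I'll lift off, retreat and check.

Request:
{"api": "play_rows", "payload": {
  "commands": [
    [[0, 0, 0.005, 0, 0, 0, 1], [0, 0, 0.03, 0, 0, 0, 1], [0, 0.01, 0.07, 0, 0, 0, 1], [0, 0.05, 0.1, 0, 0, 0, 1], [-0.02, 0.09, 0.12, 0, 0, 0, 1]]
  ]
}}

```text
time_s: 23.45
tcp_pos: [0.5066, 0.0984, 0.2329]
ee_rot: [[0.038, 0.999, 0.004], [0.999, -0.038, -0.013], [-0.013, 0.004, -1.0]]
wrist_force: [0.7, 1.2, 0.5]
gripper_width: 0.005
```

Request:
{"api": "play_rows", "payload": {
  "commands": [
    [[-0.03, 0.04, 0, 0, 0, 0, 1], [-0.06, 0.08, 0, 0, 0, 0, 1], [-0.09, 0.12, 0, 0, 0, 0, 1], [-0.11, 0.16, 0, 0, 0, 0, 1], [-0.12, 0.2, 0, 0, 0, 0, 1]]
  ]
}}

```text
time_s: 23.95
tcp_pos: [0.3827, 0.2985, 0.231]
ee_rot: [[0.034, 0.999, -0.0], [0.999, -0.034, -0.014], [-0.014, 0.0, -1.0]]
wrist_force: [1.6, -0.2, 0.8]
gripper_width: 0.005
```

Request:
{"api": "play_rows", "payload": {
  "commands": [
    [[-0.02, 0.04, 0, 0, 0, 0, 1], [-0.04, 0.08, 0, 0, 0, 0, 1], [-0.05, 0.12, 0, 0, 0, 0, 1], [-0.05, 0.16, 0, 0, 0, 0, 1], [-0.05, 0.16, 0, 0, 0, 0, 1]]
  ]
}}

```text
time_s: 24.45
tcp_pos: [0.3341, 0.4613, 0.2293]
ee_rot: [[0.032, 0.999, -0.0], [0.999, -0.032, -0.015], [-0.015, 0.0, -1.0]]
wrist_force: [-1.0, -0.5, 0.5]
gripper_width: 0.004
```

Run:
```python
from h import *
print(r.sense()['tcp_pos'],r.sense()['time_s'])
for n in ['scene','side']:
  c=cap(n);P=c['P'].reshape(-1,3);P=P[~np.isnan(P[:,0])]
  R=P[(P[:,0]>.43)&(P[:,0]<.62)&(P[:,1]>-.22)&(P[:,1]<.06)]
  f=R[(R[:,2]>.012)&(R[:,2]<.056)&(abs(R[:,1]+.021)<.008)]; k=np.polyfit(f[:,0]-.5225,f[:,1],1)
  print(n,len(f),'face',k,np.percentile(f[:,0],[1,99]))
  t=R[(R[:,2]>.07)&(R[:,1]>-.18)&(R[:,1]<.015)]
  for i in range(6):
    m=t.mean(0);nv=np.linalg.svd(t-m,full_matrices=False)[2][2];t=t[abs((t-m)@nv)<.004]
  print(' board angle',np.arccos(abs(nv[2])),len(t), cv2.minAreaRect((t[:,:2]*1000).astype(np.float32)))
  B=P[(P[:,0]>.55)&(P[:,0]<.68)&(P[:,1]>.15)&(P[:,1]<.3)&(abs(P[:,2]-.045)<.006)];print(' thin',cv2.minAreaRect((B[:,:2]*1000).astype(np.float32)))
  J=P[(P[:,0]>.42)&(P[:,0]<.53)&(P[:,1]>.36)&(P[:,1]<.47)&(P[:,2]>.06)&(P[:,2]<.08)];print(' jar',J.mean(0) if len(J) else 0,len(J))
  if n=='side': save(c,'s8.png',(150,110,350,310),3)
```

```text
[0.33409738 0.46131616 0.2293083 ] 24.45
scene 58 face [-0.01990094 -0.02132073] [0.47635332 0.57132168]
 board angle 0.22975600854499947 1094 ((522.662841796875, -81.7479476928711), (196.3561248779297, 150.24288940429688), 88.82767486572266)
 thin ((614.5797119140625, 222.26136779785156), (99.45172119140625, 101.88472747802734), 0.5779756307601929)
 jar [0.47076267 0.41388689 0.06882324] 195
side 212 face [-0.02625864 -0.02059888] [0.47458231 0.57307944]
 board angle 0.23202374398489675 764 ((521.9595336914062, -77.06061553955078), (181.98153686523438, 150.6046600341797), 88.26805877685547)
 thin ((614.1781005859375, 222.60552978515625), (99.38175201416016, 106.42256927490234), 2.0957741737365723)
 jar [0.47027151 0.41682558 0.06890641] 205
```

View pics/s8.png

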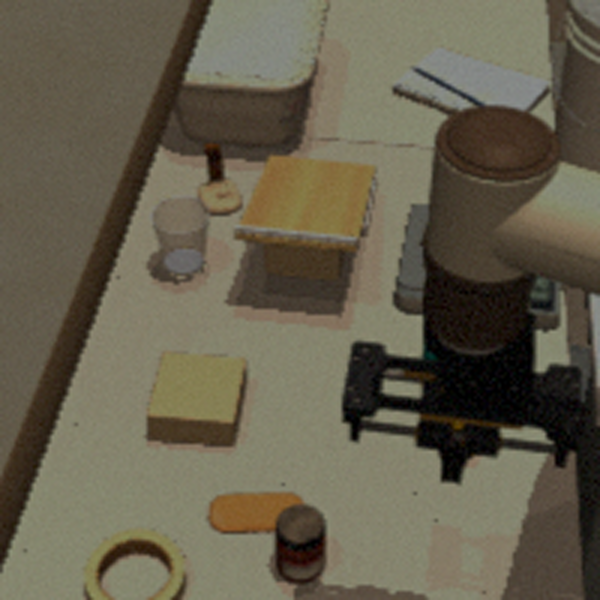

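Final view: the board (305,205) rests on the block (305,262), the jar stands upright at (300,540), and the bystanders are where they were. I'll hand in.

```bash
python3 -c "
from station import r
print(r.finish_job())"
```

```text
the job is handed in; nothing more can be done
None
```

The job is done in the order asked and handed in; the last clock reading was about 24.5 s of the 72 s.

- **Jar:** I moved it from the foot to free bench at about (0.47, 0.41). It stands upright, about 0.4 m from the board.
- **Thick block:** I squared it up, shifted it onto the lane and pushed it under the board until it met the stop, where the force rose to about 33 N. Its front face is about 100 mm ahead of the foot's front face, so it sits flush. Its centre is within about 1 mm of the board's centre line. In the last check its slope matched the foot's within 0.3°.
- **Board:** I pressed it down along its arc until it stopped hard at about 12 N. It now reads 0.230 to 0.232 rad, against about 0.235 expected.
- **Other things:** The thin block measured the same position before and after. In the final picture the cup, tile, rib and tape look unmoved. The robot is clear of everything.

**Disagreement:** an earlier check of the block's slope differed from the foot's by about 0.7°. I took it as depth noise, because part of the view was blocked then, and the final view did not repeat it.

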